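# Load the proof plate into the tester's clamp and lock its pressure

### The job

Take the proof plate out of its blue holder and slide it, plain end first, fully home into the slot of the clamp unit so that only its red end sticks out. Then turn the black regulator handle until its white pointer stands on the red mark, and then push the yellow lock all the way in over the pointer. Leave the weight, the oil bottle and the spacer ring where they are.

Things in the scene. Friction and masses are not known exactly. Their poses are not given: they have to be found in the camera images.
- plate: proof plate, aluminium slab 140 x 60 x 10 mm, 0.2 kg; origin: centre of the underside, x along its length to the plain end, z up. The last 40 mm at the -x end (tail) are red. At the start its tail is 42 mm deep under the holder roof; only the 98 mm that must go into the slot can be grasped, so it must be put down (e.g. nose in the slot) and taken again by the red end
- plate_lead (a point): middle of the plate's plain end face, 70 mm along +x from the plate's centre, 5 mm above its underside
- plate_tail (a point): middle of the plate's red end face, 70 mm along -x from the plate's centre, 5 mm above its underside
- holder: blue holder, fixed; origin: on the bench under the middle of the pocket mouth, x straight out of the pocket, z up. Pocket 46 deep, 65 wide, 14 high inside, floor 14 above the bench; outside 84 wide, 34 mm high. A tongue 40 wide, top at 14, reaches 60 mm out under the plate, which overhangs it 10 mm each side. Draw the plate out level (+x, 45 mm or more) before lifting
- clamp_unit: clamp unit, fixed; origin: on the bench under the middle of the slot mouth, x into the slot, y left, z up. Slot floor 20 mm above the bench, 63 wide, 12 high, 98 deep to a stop, first 12 mm flared; block 91 wide, 44 high, a cylinder on it at x 59 to 101, 84 high. Feed ledge 44 wide, level with the slot floor, reaches 120 mm out of the mouth. Regulator block x -37 to 47, y -228 to -78, 30 high
- slot_mouth (a point): middle of the floor of the slot's mouth, 20 mm above the bench, in the clamp unit; axes as the clamp unit's
- regulator (a joint): angle of the black regulator handle (rad), growing clockwise seen from above: at 0 its white pointer looks along the clamp unit +x, at 1.571 along the unit -y, exactly at the red mark (12 x 16 mm patch on the block, on the side of the yellow lock); range 0 to 2.6, stays where it is left
- regulator_grip (a point): on the handle axis (clamp unit x 5, y -135 mm), 64 mm above the bench, 10 mm below the handle top; the handle is a bar 50 mm long and 14 mm thick, its foot 68 mm long with a white tip at the pointer end, a white line on top of the pointer half; the point turns with the handle, x along the pointer
- lock (a joint): travel of the yellow fork lock (m): 0 open, 0.032 fully in over the pointer; slides along the clamp unit's +y and stays where it is left
- lock_tab (a point): middle of the top of the lock's upright tab, 76 mm above the bench; the tab is 44 mm wide along the unit's x, 10 mm thick along y, standing 38 mm above the fork (fork top 40 mm above the bench); push it towards the unit's +y. With the lock open the tab's centre is 89 mm from the handle's axis
- weight: brass calibration weight with a knob, 60 mm wide, 80 mm tall; origin under its centre; bystander
- oil: white oil bottle, 56 mm wide, 130 mm tall; origin under its centre; bystander
- spacer: steel spacer ring, 80 mm wide, 22 mm high; origin under its centre; bystander
Not all that is in view belongs to the job. Of the things like the plate, leave any that is green, purple or turquoise; of the rest the smaller one is meant.

How it is judged:
On the way, in this order (a step that is already met when the one before it is completed fails the run):
1. the plate is fully home in the slot, plain end first (x of plate_lead in the frame of clamp_unit between 0.094 and 0.101 m and y of plate in the frame of clamp_unit between -0.004 and 0.004 m and z of plate in the frame of clamp_unit between 0.016 and 0.025 m and angle between the x axis of plate and the x axis of clamp_unit, either way round below 0.06 rad), for 0.2 s.
2. the regulator's pointer is on the red mark, the lock still open and the plate still home (all of step 1 and value of joint regulator between 1.431 and 1.711 rad and value of joint lock below 0.008 m), for 0.2 s.
3. the lock is fully in over the pointer (value of joint regulator between 1.431 and 1.711 rad and value of joint lock above 0.028 m), for 0.2 s.
At the end, for the whole second after the job is handed in: The plate lies at rest fully home in the slot, plain end first (its nose at least 94 mm past the mouth, 98 mm being the stop, straight within 0.06 rad), the regulator within 0.14 rad of the red mark (1.571), and the lock at least 28 mm in, all released (all of step 1 and all of step 3 and linear speed of plate below 0.02 m/s and velocity of joint regulator below 0.1 rad/s); the robot touches nothing.
It fails at once if a bystander (weight, oil bottle, spacer ring) is moved by more than 25 mm (distance of any of weight, oil, spacer from where it was at the start of the episode above 0.025 m).
It also fails if it takes over 64 s, if anything falls off the work surface, if the arm or the gripper's body presses on something with over 40 N, if the wrist force passes 120 N, or if a joint passes its speed limit or range.

### The arm

A 6-joint arm with a two-finger parallel gripper is mounted at the origin on the work surface. World frame = base frame: x ahead of the robot, y to its left, z up, the work surface at z = 0. Lengths are in m, angles in rad, forces in N, time in s.
With the tool pointing down it reaches from about 0.325 to 0.9 m from the base axis. Payload 3.5 kg.
Tool frame: the origin (TCP) lies at the very end of the fingers, on their centre line; the grasp point (between the pads) lies 19 mm behind it; z points along the fingers, y is the direction in which the jaws open and shut (so a half turn about z gives the same grasp; the last joint's range is limited). The gripper opens to 85 mm and grips with 20 to 120 N. Pads are 22 mm wide; open, the fingers measure 114 mm over their backs; the gripper's body (76 mm by 85 mm) begins 54 mm behind the grasp point. The pads swing forward as they close: fully open they stand 13 mm farther back than shut.
Start: joints at [-1.21, 0.276, -0.026, 1.268, 0, 1.467], TCP at [0.28, -0.559, 0.231] pointing down, gripper open.
Joint ranges: [-3.12, 3.12], [-0.85, 1.88], [-1.08, 1.24], [-1.95, 2.15], [-1.57, 1.53], [-3.14, 3.14]. Speed limits (rad/s): [2.57, 2.57, 3.14, 3.14, 3.14, 3.14].

### API

Orientations are given as a unit quaternion [w, x, y, z].
In Python, from cell import sensors, optics, order gives the robot as it stands.
- The arm moves only by the shell command python3 -m handwheel 'ROWS' [OPENING] [FORCE]. ROWS is JSON, a list of rows, each a list of 4 numbers: the shift along the tool's x, y, z in mm, then the turn about the tool's z in degrees. A call has 1 to 20 rows; each row shifts and turns the pose as measured when the row begins, along the tool's axes as they then stand; what a row does not reach is not made up. A row lasts 1/8 s, in which the tool goes at most 62.5 mm and 10.7 degrees, less where a joint would pass 70% of its speed; a pose out of reach is approached as far as the arm can. A call is refused whole if a number of a shift passes 62.5 or a number of a turn 10.7, either way. A call with a gripper value outside its range is refused whole. OPENING is the finger opening in mm, from 0 to 85.4, set as the call begins (- or left out, the last holds). The fingers move at their own pace and stop on an object; FORCE is the grip in N (left out, the last holds). Time passes only in rows, so rows that do not move let the fingers close. It gives the time, the measured TCP pose, the force and the opening at its end, in the units of the state.
- sensors.observe(): the state, without advancing time (a new reading comes with each control period).
- optics.grab_frame(name): name is "scene" or "top" or "wrist"; returns (picture, depth): 384x512x3 uint8, red, green, blue; 384x512 float32, m along the optical axis (not along the pixel's ray), 0 where there is no reading.
- optics.calibration(name): a dict with "K" (3x3 intrinsics, pixels), "D" ([k1, k2, p1, p2, k3] as OpenCV has them; the pictures are not rectified), "extrinsics" (4x4, takes a point from camera to world coordinates); the wrist camera has in their place "tool_from_camera" (4x4, takes a point from camera to tool coordinates, whose origin is the TCP and whose axes are the flange's). Camera axes: x right, y up, looking along -z (the intrinsics and any distortion apply to the point x, -y, -z); pixel columns grow to the right and rows downward; lengths in m; the calibration is good to about 2 mm. A picture is of the moment at which its call begins: read the wrist's pose just before it. calibration takes no time and is no camera call.
- order.finish_job(): hands the job in, once; it reports no verdict.
The state is a dict: "t": time; "qpos": joint angles; "qvel": joint speeds; "joint_efforts": joint torques, N m; "position": TCP position; "tcp_rot": TCP orientation; "wrist_force": force on the tool from outside, world axes, zero at the start; "moment": the same for the moment, N m; "width": opening from 0.0 (shut) to 1.0 (fully open).
Only numpy, scipy, OpenCV 4.12 (cv2) and the standard library are available. Lean on these libraries where they do the work, as an engineer would, in place of code of your own. Each camera call takes 0.05 s, during which the arm holds its last target. There are 200 camera calls.

## Working session

There is one attempt and no reset: what is moved stays moved. The work goes in short steps, Python scripts to look and compute and a shell command to move; the robot and the scene stay as the last step left them, time stands still between calls to the robot, and variables do not carry over. Pictures are saved under pics/ and viewed, about 8 in all and at most 12, crops included, and the job is handed in when it is done.

```bash
mkdir -p pics; ls; python3 - <<'E'
from cell import sensors, optics
import cv2,numpy as np
s=sensors.observe();print({k:np.round(v,3).tolist() for k,v in s.items()})
for n in("scene","top"):
    p,d=optics.grab_frame(n);c=optics.calibration(n)
    np.savez(f"pics/{n}0.npz",p=p,d=d)
    cv2.imwrite(f"pics/{n}0.png",p[:,:,::-1]);print(n,np.round(c["K"],1).tolist(),np.round(c["D"],3).tolist(),np.round(c["extrinsics"],3).tolist())
print(np.round(optics.calibration("wrist")["tool_from_camera"],3).tolist(), np.round(optics.calibration("wrist")["K"],1).tolist())
E
```

```text
pics
{'t': 0.0, 'qpos': [-1.21, 0.277, -0.028, 1.268, -0.0, 1.467], 'qvel': [0.001, -0.001, -0.0, -0.0, -0.001, -0.001], 'joint_efforts': [0.001, -44.551, 29.52, 0.016, -0.0, 0.0], 'position': [0.279, -0.558, 0.23], 'tcp_rot': [-0.001, 0.973, 0.23, -0.0], 'wrist_force': [0.184, -0.355, 0.18], 'moment': [0.001, 0.01, 0.002], 'width': 1.001}
scene [[474.2, 0.0, 255.7], [0.0, 474.2, 187.9], [0.0, 0.0, 1.0]] [0.005, 0.0, 0.0, 0.0, 0.0] [[0.381, -0.73, 0.567, 1.268], [0.924, 0.303, -0.232, -0.234], [-0.003, 0.612, 0.791, 1.169], [0.0, 0.0, 0.0, 1.0]]
top [[432.1, 0.0, 246.3], [0.0, 432.1, 189.7], [0.0, 0.0, 1.0]] [-0.026, 0.0, 0.0, 0.0, 0.0] [[0.029, 0.997, -0.068, 0.385], [-0.999, 0.031, 0.021, 0.099], [0.023, 0.068, 0.997, 1.263], [0.0, 0.0, 0.0, 1.0]]
[[-0.001, 0.958, 0.288, 0.072], [1.0, 0.002, -0.0, -0.001], [-0.001, 0.288, -0.958, -0.142], [0.0, 0.0, 0.0, 1.0]] [[336.3, 0.0, 257.7], [0.0, 336.3, 184.6], [0.0, 0.0, 1.0]]
```

View pics/top0.png

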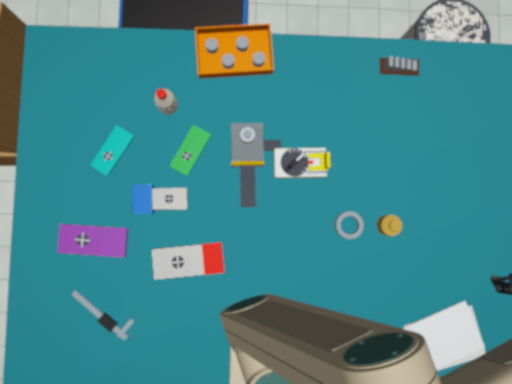

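View pics/scene0.png

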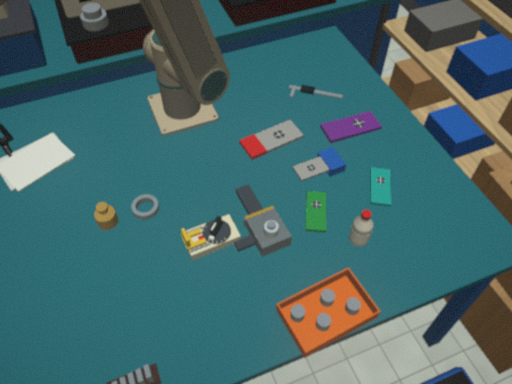

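The top view shows the blue holder at (142,199) with the plate sticking out to the right as far as (187,199). The slot mouth is at (248,165) and its ledge runs down to (248,207). The regulator is at (294,161) and the yellow lock at (325,160). The scene view agrees with this.

```bash
cat > h.py <<'E'
import numpy as np,cv2
from scipy.spatial.transform import Rotation as R
from cell import sensors,optics
def cam(n,s=None):
    c=optics.calibration(n);K=np.array(c["K"]);D=np.array(c["D"],float)
    if n!="wrist": return K,D,np.array(c["extrinsics"])
    s=s or sensors.observe();T=np.eye(4);q=s["tcp_rot"]
    T[:3,:3]=R.from_quat([q[1],q[2],q[3],q[0]]).as_matrix();T[:3,3]=s["position"]
    return K,D,T@np.array(c["tool_from_camera"])
def onplane(C,uv,z):
    K,D,T=C;u=cv2.undistortPoints(np.array(uv,float).reshape(-1,1,2),K,D)[:,0]
    r=np.c_[u[:,0],-u[:,1],-np.ones(len(u))]@T[:3,:3].T
    return T[:3,3]+r*((z-T[2,3])/r[:,2])[:,None]
def project(C,P):
    K,D,T=C;q=(np.array(P,float).reshape(-1,3)-T[:3,3])@T[:3,:3]
    return cv2.projectPoints(q*[1,-1,-1],np.zeros(3),np.zeros(3),K,D)[0][:,0]
def cloud(C,d):
    K,D,T=C;h,w=d.shape;v,u=np.mgrid[:h,:w]
    n=cv2.undistortPoints(np.stack([u,v],-1).reshape(-1,1,2).astype(float),K,D)[:,0].reshape(h,w,2)
    q=np.stack([n[...,0]*d,-n[...,1]*d,-d],-1);return q@T[:3,:3].T+T[:3,3]
def rect(mask,C,z):
    cs=max(cv2.findContours(mask.astype(np.uint8),0,1)[0],key=cv2.contourArea)
    w=onplane(C,cs[:,0].astype(float),z)[:,:2]
    r=cv2.minAreaRect((w*1000).astype(np.float32));return r,cv2.boxPoints(r)
E
python3 - <<'E'
from h import *
for n,roi in(("top",{"plate":(150,185,195,215),"blue":(128,180,156,220),"ledge":(236,168,260,212),"block":(225,118,270,160),"yellow":(306,145,335,175),"regwhite":(270,140,332,182),"yelmouth":(228,155,268,170)}),):
    f=np.load(f"pics/{n}0.npz");p,d=f["p"],f["d"];C=cam(n);P=cloud(C,d)
    hsv=cv2.cvtColor(p,cv2.COLOR_RGB2HSV);H,S,V=[hsv[...,i].astype(int) for i in range(3)]
    M={"plate":(S<60)&(V>120),"blue":(H>100)&(H<125)&(S>150),"ledge":(S<90)&(V<110),"block":(S<60)&(V>90),"yellow":(H>18)&(H<35)&(S>150),"regwhite":(S<60)&(V>180),"yelmouth":(H>15)&(H<35)&(S>120)}
    Z={"plate":.024,"blue":.034,"ledge":.02,"block":.044,"yellow":.04,"regwhite":.03,"yelmouth":.044}
    for k,(a,b,c,e) in roi.items():
        m=np.zeros(d.shape,bool);m[b:e,a:c]=M[k][b:e,a:c]
        r,bx=rect(m,C,Z[k]);print(k,m.sum(),np.round(r[0],1),np.round(r[1],1),round(r[2],1),"depth z med",np.round(np.median(P[m][:,2]),4),bx.round().tolist())
s=f
cr=cv2.resize(p[110:225,120:345],None,fx=3.5,fy=3.5,interpolation=cv2.INTER_CUBIC);cv2.imwrite("pics/topcrop.png",cr[:,:,::-1])
E
```

```text
plate 784 [438.7 291.8] [ 63.3 100.1] 2.2 depth z med 0.0247 [[405.0, 341.0], [409.0, 241.0], [472.0, 243.0], [468.0, 343.0]]
blue 574 [434.7 366.6] [83.1 59.3] 2.7 depth z med 0.0351 [[392.0, 394.0], [395.0, 335.0], [478.0, 339.0], [475.0, 398.0]]
ledge 532 [479.3  69.3] [107.1  37.6] 1.7 depth z med 0.0207 [[425.0, 87.0], [426.0, 49.0], [533.0, 52.0], [532.0, 90.0]]
block 1201 [607.7  66.5] [103.9 108.3] 2.0 depth z med 0.0455 [[554.0, 119.0], [558.0, 11.0], [661.0, 14.0], [658.0, 122.0]]
yellow 193 [ 557.3 -134.2] [46.2 55.2] 1.9 depth z med 0.0424 [[533.0, -107.0], [535.0, -163.0], [581.0, -161.0], [579.0, -106.0]]
regwhite 574 [552.2 -25.9] [81.2 37.5] 1.8 depth z med 0.0309 [[511.0, -8.0], [512.0, -46.0], [593.0, -43.0], [592.0, -6.0]]
yelmouth 130 [544.2  73.3] [11.4 85.3] 1.9 depth z med 0.0412 [[537.0, 116.0], [540.0, 30.0], [551.0, 31.0], [548.0, 116.0]]
```

View pics/topcrop.png

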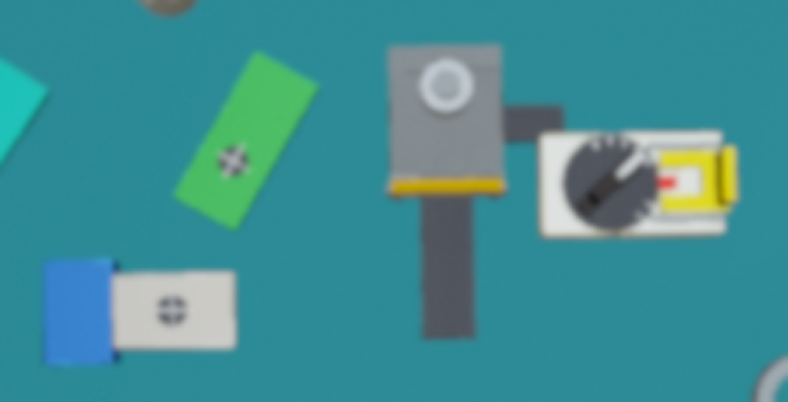

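The crop confirms the poses. The handle's white pointer looks up and to the right, at about 0.8 rad. The yellow lock is open on the right, and the red mark lies between the two. First I turn the tool to yaw ≈92° and move towards the holder.

```bash
cat >> h.py <<'E'
def delta(p,yaw):
    s=sensors.observe();q=s["tcp_rot"];M=R.from_quat([q[1],q[2],q[3],q[0]]).as_matrix()
    y=np.degrees(np.arctan2(M[1,0],M[0,0]))
    t=(y-yaw+180)%360-180
    print("t",round(float(s["t"]),2),"pos",np.round(s["position"],4),"yaw",round(y,2),"tilt",np.round(M[:2,2],3),"F",np.round(s["wrist_force"],1),"w",round(float(s["width"])*85.4,1))
    print("shift mm (tool)",np.round(M.T@(np.array(p)-s["position"])*1000,1),"turn",round(t,1))
E
python3 -m handwheel '[[0,0,0,-10],[0,0,0,-10],[0,0,0,-10],[0,0,0,-10],[0,0,0,-10],[0,0,0,-10],[0,0,0,-6]]' 85
python3 -c "
from h import *
delta((.438,.315,.16),92.0)"
```

```text
t: 0.98
position: [0.2781, -0.5551, 0.2251]
tcp_rot: [-0.005, 0.677, 0.736, 0.003]
wrist_force: [-0.5, -0.1, 0.8]
width: 0.993
t 0.97 pos [ 0.2781 -0.5551  0.2251] yaw 94.78 tilt [-0.004  0.011] F [-0.5 -0.1  0.8] w 84.8
shift mm (tool) [852.9 232.1  74.1] turn 2.8
```

```bash
python3 -m handwheel '[[60,16,0,0.3],[60,16,0,0.3],[60,16,0,0.3],[60,16,0,0.3],[60,16,0,0.3],[60,16,0,0.3],[60,16,0,0.3],[60,16,0,0.3],[60,16,0,0.3],[60,16,0,0],[60,16,0,0],[60,16,0,0],[30,10,0,0],[0,0,0,0]]'
python3 - <<'E'
from h import *
delta((.438,.315,.16),92.0)
s=sensors.observe();p,d=optics.grab_frame("wrist");C=cam("wrist",s)
cv2.imwrite("pics/w1.png",p[:,:,::-1])
E
```

```text
t: 2.72
position: [0.4386, 0.2131, 0.2291]
tcp_rot: [-0.006, 0.695, 0.719, 0.004]
wrist_force: [0.3, -1.6, 0.1]
width: 0.995
t 2.73 pos [0.4386 0.2131 0.2291] yaw 91.89 tilt [-0.002  0.014] F [ 0.3 -1.6  0.1] w 85.0
shift mm (tool) [100.9   2.9  70.5] turn -0.1
```

View pics/w1.png

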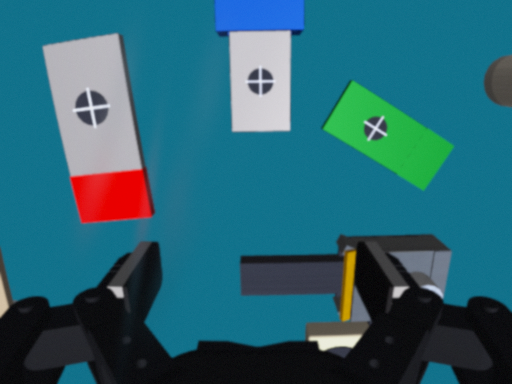

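The wrist view shows the plate in front of the blue roof, spanning (231,32) to (290,131). It also shows the ledge from (240,275) to (338,275) and the yellow mouth strip at (348,285).

```bash
python3 - <<'E'
from h import *
p=cv2.imread("pics/w1.png")[:,:,::-1].copy();C=cam("wrist")
hsv=cv2.cvtColor(p,cv2.COLOR_RGB2HSV);H,S,V=[hsv[...,i].astype(int) for i in range(3)]
for k,(a,b,c,e),m0,z in(("plate",(222,32,300,140),(S<60)&(V>120),.024),("ledge",(235,262,340,300),(V<100)&(S<110),.02),("yel",(335,245,365,325),(H>15)&(H<35)&(S>120),.044)):
    m=np.zeros(H.shape,bool);m[b:e,a:c]=m0[b:e,a:c]
    r,bx=rect(m,C,z);print(k,m.sum(),np.round(r[0],1),np.round(r[1],1),round(r[2],1),bx.round(1).tolist())
E
```

```text
plate 5645 [436.2 289.8] [59.7 96.8] 2.5 [[404.29998779296875, 336.8999938964844], [408.5, 240.1999969482422], [468.1000061035156, 242.6999969482422], [463.8999938964844, 339.5]]
ledge 3188 [480.8  64.2] [120.1  51.3] 1.1 [[420.20001220703125, 88.5999984741211], [421.29998779296875, 37.29999923706055], [541.2999877929688, 39.70000076293945], [540.2999877929688, 91.0]]
yel 869 [542.1  73. ] [15.6 94.2] 2.8 [[532.0999755859375, 119.5999984741211], [536.5999755859375, 25.5], [552.0999755859375, 26.299999237060547], [547.5999755859375, 120.4000015258789]]
```

```bash
python3 -m handwheel '[[30,1,20,0],[30,1,20,0],[30,1,20,0],[13,0,10,0],[0,0,0,0],[0,0,0,0]]'
python3 - <<'E'
from h import *
delta((.438,.315,.003),92.0)
s=sensors.observe();p,d=optics.grab_frame("wrist");C=cam("wrist",s)
cv2.imwrite("pics/w2.png",p[:,:,::-1])
hsv=cv2.cvtColor(p,cv2.COLOR_RGB2HSV);H,S,V=[hsv[...,i].astype(int) for i in range(3)]
m=(S<60)&(V>120); m[:60]=0; m[260:]=0
n,l,st,ce=cv2.connectedComponentsWithStats(m.astype(np.uint8))
for i in range(1,n):
    if st[i,4]>800:
        r,bx=rect(l==i,C,.024);print(st[i].tolist(),np.round(r[0],1),np.round(r[1],1),round(r[2],1),bx.round(1).tolist())
E
```

```text
t: 3.52
position: [0.4375, 0.3105, 0.1587]
tcp_rot: [-0.004, 0.699, 0.715, 0.001]
wrist_force: [0.3, 0.1, -0.2]
width: 0.992
t 3.52 pos [0.4375 0.3105 0.1587] yaw 91.27 tilt [-0.004  0.008] F [ 0.3  0.1 -0.2] w 84.7
shift mm (tool) [  3.2   1.2 155.7] turn -0.7
[10, 138, 112, 122, 9036] [262.3 278.1] [ 82.1 114.6] 7.4 [[214.1999969482422, 329.70001220703125], [228.89999389648438, 216.0], [310.29998779296875, 226.5], [295.70001220703125, 340.20001220703125]]
[222, 142, 72, 105, 6701] [436.8 290.8] [59.6 94.7] 2.6 [[404.8999938964844, 336.70001220703125], [409.20001220703125, 242.10000610351562], [468.70001220703125, 244.8000030517578], [464.3999938964844, 339.3999938964844]]
```

```bash
python3 -m handwheel '[[2,-1,40,-0.7],[2,-1,40,-0.6],[2,0,30,0],[1,0,20,0],[0,0,0,0]]'
python3 -c "
from h import *
delta((.4356,.317,.005),92.6)"
```

```text
t: 4.2
position: [0.4407, 0.317, 0.0316]
tcp_rot: [-0.002, 0.693, 0.721, 0.007]
wrist_force: [0.4, -0.0, 0.8]
width: 0.995
t 4.2 pos [0.4407 0.317  0.0316] yaw 92.28 tilt [0.006 0.012] F [ 0.4 -0.   0.8] w 85.0
shift mm (tool) [-0.1 -5.3 26.6] turn -0.3
```

```bash
python3 -m handwheel '[[0,-3,14,-0.3],[0,-2,12,0],[0,0,2,0],[0,0,0,0]]'
python3 -m handwheel '[[0,0,0,0],[0,0,0,0],[0,0,0,0],[0,0,0,0],[0,0,0,0]]' 45 60
python3 -c "
from h import *
delta((.4356,.317,.005),92.6)"
```

```text
t: 4.7
position: [0.4382, 0.3176, 0.0049]
tcp_rot: [-0.001, 0.691, 0.723, 0.009]
wrist_force: [-0.3, -0.2, -0.1]
width: 0.996
t: 5.32
position: [0.4388, 0.3182, 0.0059]
tcp_rot: [-0.001, 0.691, 0.723, 0.01]
wrist_force: [0.4, 0.1, -1.0]
width: 0.682
t 5.33 pos [0.4388 0.3182 0.0059] yaw 92.56 tilt [0.013 0.016] F [ 0.4  0.1 -1. ] w 58.2
shift mm (tool) [-1.  -3.3  0.8] turn -0.0
```

```bash
python3 -m handwheel '[[-8,0,-1,0],[-16,0,-0.3,0],[-16,0,-0.3,0],[-16,0,-0.3,0],[-10,0,-0.3,0],[0,0,0,0]]'
python3 -c "
from h import *
delta((.4356,.317,.005),92.6)"
```

```text
t: 6.08
position: [0.4404, 0.2456, 0.0062]
tcp_rot: [-0.001, 0.692, 0.722, 0.008]
wrist_force: [-0.5, 0.4, -2.8]
width: 0.687
t 6.08 pos [0.4404 0.2456 0.0062] yaw 92.45 tilt [0.01  0.013] F [-0.5  0.4 -2.8] w 58.7
shift mm (tool) [71.5 -1.8  2.1] turn -0.2
```

```bash
python3 -m handwheel '[[0,0,-20,0],[0,0,-40,0],[-20,0,-50,0],[-50,0,-50,0],[-50,0,-20,0],[-50,0,0,0],[0,0,0,0],[0,0,0,0]]'
python3 - <<'E'
from h import *
delta((.44,.07,.19),92.6)
s=sensors.observe();p,d=optics.grab_frame("wrist")
np.savez("pics/w3.npz",p=p,d=d,T=cam("wrist",s)[2]);cv2.imwrite("pics/w3.png",p[:,:,::-1])
E
```

```text
t: 7.08
position: [0.4487, 0.0761, 0.1854]
tcp_rot: [0.001, 0.69, 0.723, 0.011]
wrist_force: [-0.4, -0.1, -2.0]
width: 0.682
t 7.08 pos [0.4487 0.0761 0.1854] yaw 92.67 tilt [0.017 0.015] F [-0.4 -0.1 -2. ] w 58.2
shift mm (tool) [-5.6 -8.9 -4.9] turn 0.1
```

View pics/w3.png

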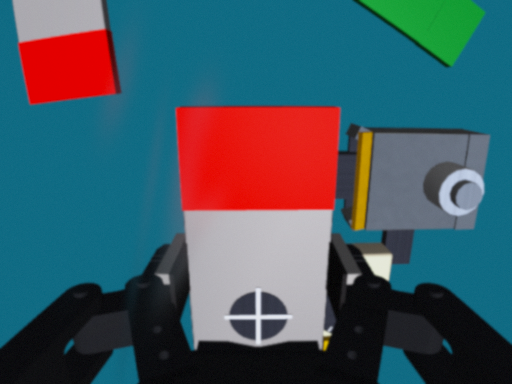

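The plate is held squarely, with its red tail at the top from (177,107) to (340,107). The clamp block top is visible at (358–488, 130–229).

```bash
python3 - <<'E'
from h import *
f=np.load("pics/w3.npz");p,d=f["p"],f["d"];K,D,_=cam("wrist");C=(K,D,f["T"]);P=cloud(C,d)
hsv=cv2.cvtColor(p,cv2.COLOR_RGB2HSV);H,S,V=[hsv[...,i].astype(int) for i in range(3)]
m=np.zeros(H.shape,bool);m[115:240,340:500]=True
b=m&(d>0)&(abs(P[...,2]-.044)<.006);print("block z",np.median(P[b][:,2]))
r,bx=rect(b,C,.044);print("block",np.round(r[0],1),np.round(r[1],1),r[2],bx.round(1).tolist())
y=m&(H>15)&(H<35)&(S>120);r,bx=rect(y,C,.044);print("yel",np.round(r[0],1),np.round(r[1],1),r[2],bx.round(1).tolist(),"z",np.median(P[y][:,2]))
# plate in tool frame (red+white)
s=sensors.observe();q=s["tcp_rot"];M=R.from_quat([q[1],q[2],q[3],q[0]]).as_matrix()
red=((H<8)|(H>172))&(S>150);red[:, :170]=0;red[:,345:]=0
Q=(P-s["position"])@M
zt=np.median(Q[red&(d>0)][:,2]);print("plate top tool z",zt,"world z",np.median(P[red][:,2]))
T2=np.linalg.inv(np.block([[M,np.array(s["position"])[:,None]],[np.zeros((1,3)),1]]))@f["T"]
r,bx=rect(red,(K,D,T2),zt);print("red in tool",np.round(r[0],1),np.round(r[1],1),r[2],bx.round(1).tolist())
# slopes of plate in tool frame
A=Q[red&(d>0)];c=np.linalg.lstsq(np.c_[A[:,:2],np.ones(len(A))],A[:,2],rcond=None)[0];print("slope",c)
E
```

```text
block z 0.04321358658930291
block [597.8  73.9] [123.7  91.5] 2.4688003063201904 [[534.0, 117.0], [537.9000244140625, 25.600000381469727], [661.5, 30.899999618530273], [657.5999755859375, 122.30000305175781]]
yel [542.2  72.3] [13.7 90.6] 2.6828362941741943 [[533.2000122070312, 117.30000305175781], [537.5, 26.799999237060547], [551.0999755859375, 27.399999618530273], [546.9000244140625, 117.9000015258789]] z 0.03983478478753144
plate top tool z -0.01691094240539922 world z 0.2026978418496081
red in tool [45.4 -1. ] [40.1 60.7] 0.12782591581344604 [[25.299999237060547, 29.399999618530273], [25.399999618530273, -31.399999618530273], [65.5, -31.299999237060547], [65.4000015258789, 29.5]]
slope [-0.18875173  0.04179759 -0.00759455]
```

```bash
python3 - <<'E'
from h import *
f=np.load("pics/w3.npz");p,d=f["p"],f["d"];K,D,_=cam("wrist");C=(K,D,f["T"]);P=cloud(C,d)
s=sensors.observe();q=s["tcp_rot"];M=R.from_quat([q[1],q[2],q[3],q[0]]).as_matrix()
Q=(P-s["position"])@M
for r in range(112,340,20): print(r,np.round(np.median(Q[r,200:320],0)*1000,1),np.round(np.median(P[r,200:320,2])*1000,1), np.round(Q[r,[200,310],2]*1000,1))
g=cv2.cvtColor(p,cv2.COLOR_RGB2GRAY)
for r in (112,150,190,215,230):
    row=p[r].astype(int);m=(row[:,0]>150);c=np.where(m[150:360])[0]+150;print(r,c.min(),c.max(),c.max()-c.min())
E
python3 -m handwheel '[[10,0,0,-10],[0,0,0,-10],[0,0,0,-10],[0,0,0,-10],[0,0,0,-10],[0,0,0,-10],[0,0,0,-10],[0,0,0,-10],[0,0,0,-9],[0,0,0,0]]'
python3 -c "
from h import *
delta((.536-.095,.0717-.0045,.05),182.55)"
```

```text
112 [ 63.2  -0.4 -16.6] 202.7 [-16.7 -16.6]
132 [ 55.9  -0.4 -16.7] 202.7 [-17.7 -16.7]
152 [ 48.4  -0.4 -16.9] 202.8 [-16.6 -16.8]
172 [ 40.6  -0.4 -17. ] 202.8 [-16.9 -17.1]
192 [ 32.5  -0.4 -17. ] 202.7 [-17.4 -16.9]
212 [ 24.2  -0.4 -17.1] 202.6 [-17.2 -17. ]
232 [ 15.5  -0.4 -17.2] 202.7 [-17.8 -17.1]
252 [  6.5  -0.4 -17.3] 202.5 [-18.1 -17.9]
272 [ -2.9  -0.9 -17.5] 202.6 [-16.9 -16.6]
292 [-12.8  -0.5 -17.6] 202.6 [-18.1 -18. ]
312 [-22.9  -0.5 -18. ] 202.8 [-18.7 -17.7]
332 [-34.   -0.9 -18. ] 202.7 [-19.5 -17.8]
112 176 339 163
150 178 337 159
190 181 359 178
215 185 359 174
230 186 330 144
t: 8.38
position: [0.4427, 0.1005, 0.1797]
tcp_rot: [0.002, -0.053, 0.999, 0.009]
wrist_force: [-0.2, -0.4, -2.4]
width: 0.686
t 8.38 pos [0.4427 0.1005 0.1797] yaw -173.98 tilt [0.004 0.017] F [-0.2 -0.4 -2.4] w 58.6
shift mm (tool) [  5.9 -35.1 129.1] turn 3.5
```

```bash
python3 -m handwheel '[[3,-14,30,2],[3,-12,40,1.5],[0,-6,30,0],[0,-2,12,0],[0,0,0,0],[0,0,0,0]]'
python3 -c "
from h import *
delta((.4411,.0682,.015),182.55)"
```

```text
t: 9.12
position: [0.4421, 0.0718, 0.0659]
tcp_rot: [0.004, -0.019, 1.0, 0.009]
wrist_force: [-0.9, 0.1, -3.1]
width: 0.686
t 9.12 pos [0.4421 0.0718 0.0659] yaw -177.86 tilt [0.008 0.019] F [-0.9  0.1 -3.1] w 58.6
shift mm (tool) [ 1.6 -4.5 50.8] turn -0.4
```

```bash
python3 -m handwheel '[[0,-3,20,-0.4],[0,-1,16,0],[0,0,9,0],[0,0,0,0],[0,0,0,0]]'
python3 - <<'E'
from h import *
delta((.4411,.0682,.015),182.55)
p,d=optics.grab_frame("top");C=cam("top");np.savez("pics/t2.npz",p=p,d=d)
cr=cv2.resize(p[105:225,200:345],None,fx=5,fy=5,interpolation=cv2.INTER_CUBIC);cv2.imwrite("pics/t2.png",cr[:,:,::-1])
E
```

```text
t: 9.75
position: [0.4499, 0.0698, 0.0259]
tcp_rot: [0.011, -0.022, 1.0, 0.009]
wrist_force: [-0.3, 0.3, -2.4]
width: 0.684
t 9.75 pos [0.4499 0.0698 0.0259] yaw -177.44 tilt [0.021 0.019] F [-0.3  0.3 -2.4] w 58.4
shift mm (tool) [ 9.1 -1.4 10.7] turn 0.0
```

View pics/t2.png

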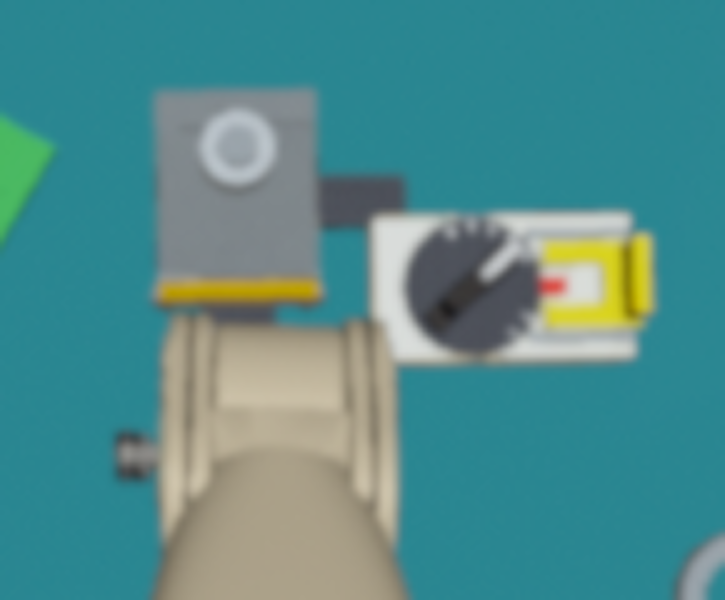

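The arm hides the nose in this top view. The block, mouth strip and regulator are unchanged: mouth at (238,293) in the crop, pointer still at about 0.8 rad. I'll lower the plate until its tail touches the ledge, so that it levels itself in the grip.

```bash
python3 -m handwheel '[[5,-1,5,0],[2,0,4,0],[1,0,2,0],[0,0,0,0]]' - 30
python3 -c "
from h import *
delta((.4411,.0682,.015),182.55)"
```

```text
t: 10.3
position: [0.4418, 0.0686, 0.0146]
tcp_rot: [0.011, -0.022, 1.0, 0.009]
wrist_force: [-1.0, 0.2, -3.0]
width: 0.685
t 10.3 pos [0.4418 0.0686 0.0146] yaw -177.44 tilt [0.022 0.019] F [-1.   0.2 -3. ] w 58.5
shift mm (tool) [ 0.7 -0.3 -0.4] turn 0.0
```

```bash
python3 -m handwheel '[[0,0,1.5,0],[0,0,1.5,0],[0,0,0,0]]'
python3 -c "
from h import *
delta((.4411,.0682,.015),182.55)"
```

```text
t: 10.68
position: [0.442, 0.0686, 0.0125]
tcp_rot: [0.011, -0.022, 1.0, 0.009]
wrist_force: [-1.2, -0.0, 0.3]
width: 0.683
t 10.68 pos [0.442  0.0686 0.0125] yaw -177.45 tilt [0.022 0.019] F [-1.2 -0.   0.3] w 58.3
shift mm (tool) [ 0.9 -0.3 -2.5] turn 0.0
```

```bash
python3 -m handwheel '[[-8,0,0.2,0],[-8,0,0.2,0],[-8,0,0.2,0],[-6,0,0.2,0]]'
python3 -c "
from h import *
delta((.515,.0715,.0125),182.55)"
```

```text
t: 11.18
position: [0.4723, 0.0697, 0.0124]
tcp_rot: [0.009, -0.022, 1.0, 0.009]
wrist_force: [-3.0, -0.0, 4.2]
width: 0.682
t 11.18 pos [0.4723 0.0697 0.0124] yaw -177.46 tilt [0.018 0.018] F [-3.  -0.   4.2] w 58.3
shift mm (tool) [-42.7  -0.1   0.8] turn -0.0
```

```bash
python3 -m handwheel '[[-7,0,0,0],[-7,0,0,0],[-7,0,0,0]]'
python3 -c "
from h import *
delta((.515,.0715,.0125),182.55)"
```

```text
t: 11.55
position: [0.4946, 0.0706, 0.0125]
tcp_rot: [0.009, -0.022, 1.0, 0.009]
wrist_force: [-2.6, 0.6, 2.9]
width: 0.684
t 11.55 pos [0.4946 0.0706 0.0125] yaw -177.47 tilt [0.017 0.018] F [-2.6  0.6  2.9] w 58.4
shift mm (tool) [-20.5  -0.1   0.4] turn -0.0
```

```bash
python3 -m handwheel '[[-7,0,0,0],[-7,0,0,0],[-5,0,0,0],[0,0,0,0]]'
python3 -m handwheel '[[0,0,0,0],[0,0,0,0],[0,0,0,0],[0,0,-10,0],[0,0,-25,0],[0,0,-25,0],[20,0,-40,0],[20,0,-40,0],[0,0,-40,0],[0,0,0,0]]' 85
python3 - <<'E'
from h import *
delta((.515,.0715,.0125),182.55)
s=sensors.observe();p,d=optics.grab_frame("wrist")
np.savez("pics/w4.npz",p=p,d=d,T=cam("wrist",s)[2]);cv2.imwrite("pics/w4.png",p[:,:,::-1])
C=cam("wrist",s);hsv=cv2.cvtColor(p,cv2.COLOR_RGB2HSV);H,S,V=[hsv[...,i].astype(int) for i in range(3)]
red=((H<8)|(H>172))&(S>150);r,bx=rect(red,C,.030);print("red",np.round(r[0],1),np.round(r[1],1),r[2],bx.round(1).tolist(),"z",np.median(cloud(C,d)[red][:,2]))
E
```

```text
t: 12.05
position: [0.5165, 0.0716, 0.0128]
tcp_rot: [0.01, -0.022, 1.0, 0.009]
wrist_force: [-0.7, -0.4, -0.0]
width: 0.683
t: 13.3
position: [0.474, 0.0666, 0.2025]
tcp_rot: [0.015, -0.022, 1.0, 0.009]
wrist_force: [-0.1, 0.6, 1.1]
width: 0.991
t 13.3 pos [0.474  0.0666 0.2025] yaw -177.44 tilt [0.03 0.02] F [-0.1  0.6  1.1] w 84.6
shift mm (tool) [-35.2  -0.4 191.3] turn 0.0
red [468.6  69. ] [39.9 60. ] 2.3434653282165527 [[447.3999938964844, 98.19999694824219], [449.79998779296875, 38.20000076293945], [489.70001220703125, 39.900001525878906], [487.29998779296875, 99.80000305175781]] z 0.02916337527090443
```

View pics/w4.png

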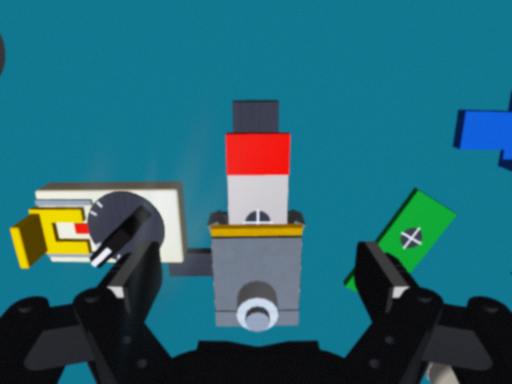

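The plate lies straight with its nose about 53 mm in the slot. Its red tail is at (227–290, 132) with some ledge visible beyond it. The regulator is at (125,230) and the lock at (30,235). Next I regrasp by the red end.

```bash
python3 -m handwheel '[[4,0,50,0],[4,0,50,0],[3,0,40,0],[2,-1,15,0],[0,0,0,0]]'
python3 -c "
from h import *
delta((.465,.0688,.0125),182.4)"
```

```text
t: 13.98
position: [0.4596, 0.0682, 0.0375]
tcp_rot: [0.01, -0.022, 1.0, 0.01]
wrist_force: [-0.8, -0.1, 0.1]
width: 0.999
t 13.97 pos [0.4596 0.0682 0.0375] yaw -177.44 tilt [0.021 0.02 ] F [-0.8 -0.1  0.1] w 85.3
shift mm (tool) [-4.9 -0.1 25.1] turn 0.2
```

```bash
python3 -m handwheel '[[-2,0,12,0],[-3,0,12,0],[0,0,1,0],[0,0,0,0]]'
python3 -m handwheel '[[0,0,0,0],[0,0,0,0],[0,0,0,0],[0,0,0,0]]' 45 40
python3 -m handwheel '[[-6,0,0,0],[-8,0,0,0],[-8,0,0,0],[-8,0,0,0]]'
python3 -c "
from h import *
delta((.509,.0708,.0125),182.4)"
```

```text
t: 14.48
position: [0.4672, 0.069, 0.0121]
tcp_rot: [0.012, -0.022, 1.0, 0.01]
wrist_force: [-0.0, -0.4, 1.0]
width: 0.997
t: 14.98
position: [0.4681, 0.0691, 0.0132]
tcp_rot: [0.013, -0.022, 1.0, 0.01]
wrist_force: [0.6, -0.1, -1.2]
width: 0.692
t: 15.48
position: [0.4983, 0.0705, 0.0133]
tcp_rot: [0.012, -0.022, 1.0, 0.01]
wrist_force: [-1.3, 0.6, -1.6]
width: 0.687
t 15.47 pos [0.4983 0.0705 0.0133] yaw -177.43 tilt [0.023 0.02 ] F [-1.3  0.6 -1.6] w 58.7
shift mm (tool) [-10.7  -0.2   1.1] turn 0.2
```

```bash
python3 -m handwheel '[[-6,0,0,0],[-5,0,0,0],[-2,0,0,0],[-2,0,0,0]]'
python3 -m handwheel '[[-2,0,0,0],[-2,0,0,0]]'
```

```text
t: 15.98
position: [0.5151, 0.0712, 0.0134]
tcp_rot: [0.012, -0.022, 1.0, 0.01]
wrist_force: [-1.7, -0.2, -1.6]
width: 0.687
t: 16.23
position: [0.5163, 0.0712, 0.013]
tcp_rot: [0.009, -0.022, 1.0, 0.009]
wrist_force: [-5.7, -0.3, 6.0]
width: 0.69
```

```bash
python3 -m handwheel '[[-3,0,0,0],[-3,0,0,0]]'
python3 -m handwheel '[[0,0,0,0],[0,0,0,0],[0,0,0,0],[0,0,-10,0],[0,0,-25,0],[0,0,-30,0],[20,20,-40,0],[20,20,-40,0],[0,0,0,0]]' 85
python3 - <<'E'
from h import *
delta((.547,-.063,.15),182.4)
s=sensors.observe();p,d=optics.grab_frame("wrist")
np.savez("pics/w5.npz",p=p,d=d,T=cam("wrist",s)[2]);cv2.imwrite("pics/w5.png",p[:,:,::-1])
C=cam("wrist",s);hsv=cv2.cvtColor(p,cv2.COLOR_RGB2HSV);H,S,V=[hsv[...,i].astype(int) for i in range(3)]
red=((H<8)|(H>172))&(S>150)
n,l,st,ce=cv2.connectedComponentsWithStats(red.astype(np.uint8))
for i in range(1,n):
  if st[i,4]>60:
    r,bx=rect(l==i,C,.030);print("red",np.round(r[0],1),np.round(r[1],1),r[2],bx.round(1).tolist())
E
```

```text
t: 16.48
position: [0.5162, 0.0712, 0.013]
tcp_rot: [0.003, -0.022, 1.0, 0.009]
wrist_force: [-7.7, -1.4, 6.9]
width: 0.69
t: 17.6
position: [0.4774, 0.1076, 0.1679]
tcp_rot: [0.009, -0.022, 1.0, 0.01]
wrist_force: [0.9, -1.1, -0.2]
width: 0.998
t 17.6 pos [0.4774 0.1076 0.1679] yaw -177.5 tilt [0.017 0.02 ] F [ 0.9 -1.1 -0.2] w 85.2
shift mm (tool) [ -61.8 -173.8   15.7] turn 0.1
red [516.2  70.8] [42.  61.7] 3.5589497089385986 [[493.29998779296875, 100.30000305175781], [497.1000061035156, 38.70000076293945], [539.0999755859375, 41.29999923706055], [535.2999877929688, 102.9000015258789]]
red [ 554.4 -111.2] [10.7 14.4] 3.5454349517822266 [[548.5999755859375, -104.4000015258789], [549.5, -118.80000305175781], [560.2000122070312, -118.0999984741211], [559.2999877929688, -103.69999694824219]]
```

View pics/w5.png

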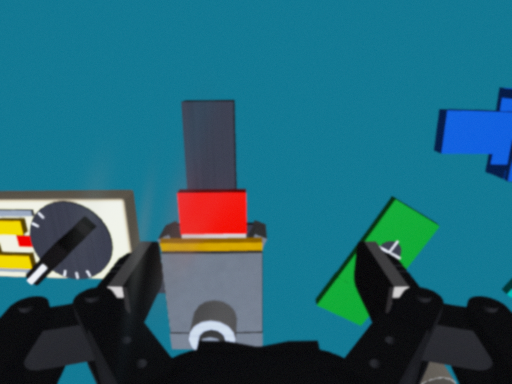

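The plate is home: only the red part plus the expected ~2 mm sliver shows at (212,236), and the measured nose depth is about 99 mm. Next comes the regulator, so I turn the tool along the bar and go above it.

```bash
python3 -m handwheel '[[-30,-40,-5,9],[0,-30,0,9],[0,0,0,9],[0,0,0,9],[0,0,0,9],[0,0,0,0]]' 45
python3 - <<'E'
from h import *
delta((.547-.02,-.063+.02,.15),137)
E
```

```text
t: 18.4
position: [0.5043, 0.0336, 0.1638]
tcp_rot: [-0.0, 0.375, 0.927, 0.01]
wrist_force: [-0.2, 0.2, -0.1]
width: 0.527
t 18.4 pos [0.5043 0.0336 0.1638] yaw 135.95 tilt [0.006 0.019] F [-0.2  0.2 -0.1] w 45.0
shift mm (tool) [-69.6 -39.5  12.6] turn -1.1
```

```bash
python3 -m handwheel '[[-40,-12,0,0],[-40,-12,0,0],[-30,-10,0,0],[-15,-5,0,0],[0,0,0,0]]'
python3 - <<'E'
from h import *
delta((.547,-.063,.06),137)
s=sensors.observe();p,d=optics.grab_frame("wrist")
C=cam("wrist",s);np.savez("pics/w6.npz",p=p,d=d,T=C[2]);cv2.imwrite("pics/w6.png",p[:,:,::-1])
P=cloud(C,d);m=(d>0)&(abs(P[...,2]-.074)<.005)&(np.hypot(P[...,0]-.547,P[...,1]+.063)<.05)
print(m.sum())
r,bx=rect(m,C,.074);print(np.round(r[0],1),np.round(r[1],1),r[2],bx.round(1).tolist())
E
```

```text
t: 19.02
position: [0.5675, -0.0843, 0.1576]
tcp_rot: [-0.004, 0.369, 0.929, 0.01]
wrist_force: [0.5, 0.0, 0.4]
width: 0.522
t 19.02 pos [ 0.5675 -0.0843  0.1576] yaw 136.7 tilt [0.   0.02] F [0.5 0.  0.4] w 44.6
shift mm (tool) [28.2 -0.  98. ] turn -0.3
1432
[551.6 -63.7] [13.9 50.5] 44.290245056152344 [[529.0, -50.5], [564.2000122070312, -86.5999984741211], [574.2000122070312, -76.9000015258789], [538.9000244140625, -40.79999923706055]]
```

View pics/w6.png

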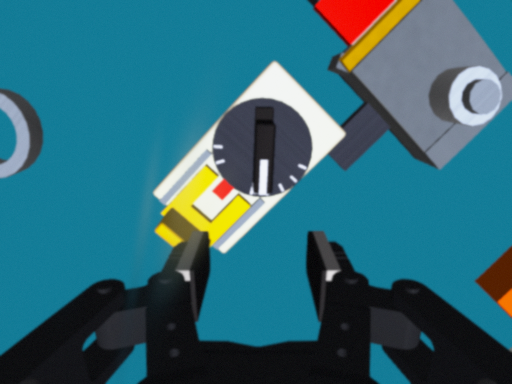

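Close up, the handle bar runs from (264,110) to its white pointer tip at (263,190). The red mark is at (222,188) and the lock tab at (180,228). The bar measures 13.9 x 50.5 mm, as it should. I also check how much of the plate shows at the mouth.

```bash
python3 - <<'E'
from h import *
f=np.load("pics/w5.npz");p,d=f["p"],f["d"];K,D,_=cam("wrist");C=(K,D,f["T"])
for c in (200,212,225): print(c,[(r,p[r,c].tolist(),np.round(onplane(C,[(c,r)],.03)[0,0]*1000,1)) for r in range(228,245,1)][3:14])
rr=np.where(p[150:228,212,0]>150)[0]+150;print(rr.min(),onplane(C,[(212,rr.min()-.5)],.03))
E
python3 -c "
from h import *
delta((.5516,-.0637,.075),134.3)"
```

```text
200 [(231, [238, 37, 32], np.float64(535.5)), (232, [237, 45, 40], np.float64(536.5)), (233, [234, 82, 79], np.float64(537.5)), (234, [227, 137, 137], np.float64(538.5)), (235, [214, 180, 183], np.float64(539.5)), (236, [204, 191, 192], np.float64(540.5)), (237, [192, 173, 166], np.float64(541.5)), (238, [167, 137, 105], np.float64(542.5)), (239, [150, 107, 43], np.float64(543.6)), (240, [144, 96, 23], np.float64(544.6)), (241, [146, 99, 16], np.float64(545.6))]
212 [(231, [242, 24, 17], np.float64(535.0)), (232, [242, 43, 38], np.float64(536.0)), (233, [238, 94, 95], np.float64(537.0)), (234, [228, 158, 160], np.float64(538.1)), (235, [213, 193, 197], np.float64(539.1)), (236, [207, 200, 203], np.float64(540.1)), (237, [191, 179, 174], np.float64(541.1)), (238, [163, 137, 107], np.float64(542.1)), (239, [142, 103, 31], np.float64(543.1)), (240, [139, 97, 0], np.float64(544.2)), (241, [143, 100, 0], np.float64(545.2))]
225 [(231, [243, 20, 14], np.float64(534.6)), (232, [243, 41, 39], np.float64(535.6)), (233, [238, 114, 114], np.float64(536.6)), (234, [225, 179, 183], np.float64(537.6)), (235, [213, 204, 209], np.float64(538.6)), (236, [205, 203, 206], np.float64(539.6)), (237, [192, 184, 180], np.float64(540.7)), (238, [162, 140, 108], np.float64(541.7)), (239, [142, 104, 27], np.float64(542.7)), (240, [139, 97, 0], np.float64(543.7)), (241, [146, 103, 0], np.float64(544.7))]
192 [[0.49703665 0.07082272 0.03      ]]
t 19.07 pos [ 0.567  -0.0837  0.1575] yaw 136.73 tilt [-0.     0.021] F [-0.4  0.4 -0.6] w 45.0
shift mm (tool) [23.7  2.8 82.9] turn 2.4
```

```bash
python3 -m handwheel '[[10,0,30,2],[10,0,30,0],[6,-1,15,0],[0,0,0,0]]'
python3 -c "
from h import *
delta((.5516,-.0637,.048),134.3)"
```

```text
t: 19.58
position: [0.5454, -0.0603, 0.0819]
tcp_rot: [-0.004, 0.383, 0.924, 0.01]
wrist_force: [0.0, -0.6, -0.0]
width: 0.527
t 19.57 pos [ 0.5454 -0.0603  0.0819] yaw 135.02 tilt [-0.001  0.022] F [ 0.  -0.6 -0. ] w 45.0
shift mm (tool) [-7.3  1.4 33.8] turn 0.7
```

```bash
python3 -m handwheel '[[-4,1,15,0.7],[-3,0,15,0],[-1,0,4,0],[0,0,0,0]]'
python3 -m handwheel '[[0,0,0,0],[0,0,0,0],[0,0,0,0],[0,0,0,0]]' 5 40
python3 -c "
from h import *
delta((.5516,-.0637,.048),92.5)"
```

```text
t: 20.08
position: [0.5552, -0.0656, 0.0478]
tcp_rot: [-0.002, 0.388, 0.921, 0.01]
wrist_force: [0.4, -0.1, 0.7]
width: 0.528
t: 20.58
position: [0.5557, -0.0658, 0.0484]
tcp_rot: [-0.001, 0.388, 0.921, 0.01]
wrist_force: [1.3, 0.6, -1.8]
width: 0.159
t 20.57 pos [ 0.5557 -0.0658  0.0484] yaw 134.31 tilt [0.005 0.02 ] F [ 1.3  0.6 -1.8] w 13.6
shift mm (tool) [ 4.4 -1.5  0.4] turn 41.8
```

```bash
python3 -m handwheel '[[0,-0.5,0,7],[0,-0.5,0,7],[0,-0.5,0,7]]'
python3 -c "
from h import *
delta((.5516,-.0637,.048),92.5)"
```

```text
t: 20.95
position: [0.5548, -0.0666, 0.0484]
tcp_rot: [-0.003, 0.554, 0.832, 0.01]
wrist_force: [0.2, 0.4, -2.0]
width: 0.153
t 20.95 pos [ 0.5548 -0.0666  0.0484] yaw 112.7 tilt [0.006 0.02 ] F [ 0.2  0.4 -2. ] w 13.1
shift mm (tool) [ 3.9 -1.8  0.4] turn 20.2
```

```bash
python3 -m handwheel '[[0,-0.5,0,7],[0,-0.5,0,7],[0,-0.5,0,6],[0,0,0,0]]'
python3 -c "
from h import *
delta((.5516,-.0637,.048),92.5)"
```

```text
t: 21.45
position: [0.5536, -0.0668, 0.0484]
tcp_rot: [-0.004, 0.694, 0.72, 0.009]
wrist_force: [0.9, 1.0, -1.1]
width: 0.16
t 21.45 pos [ 0.5536 -0.0668  0.0484] yaw 92.11 tilt [0.007 0.019] F [ 0.9  1.  -1.1] w 13.7
shift mm (tool) [ 3.2 -1.9  0.4] turn -0.4
```

```bash
python3 -m handwheel '[[0,0,0,0],[0,0,0,0],[0,0,-10,0],[0,0,-30,0],[0,0,-40,0],[-40,0,-10,0],[-50,0,0,0],[-30,0,0,0],[0,0,0,0]]' 45
python3 - <<'E'
from h import *
delta((.557,-.19,.055),92.5)
s=sensors.observe();p,d=optics.grab_frame("wrist")
C=cam("wrist",s);np.savez("pics/w7.npz",p=p,d=d,T=C[2]);cv2.imwrite("pics/w7.png",p[:,:,::-1])
P=cloud(C,d);
m=(d>0)&(abs(P[...,2]-.074)<.005)&(np.hypot(P[...,0]-.552,P[...,1]+.064)<.04)
r,bx=rect(m,C,.074);print("handle",np.round(r[0],1),np.round(r[1],1),r[2],bx.round(1).tolist())
hsv=cv2.cvtColor(p,cv2.COLOR_RGB2HSV);H,S,V=[hsv[...,i].astype(int) for i in range(3)]
m=(d>0)&(H>18)&(H<35)&(S>150)&(abs(P[...,2]-.076)<.005)
r,bx=rect(m,C,.076);print("tab",m.sum(),np.round(r[0],1),np.round(r[1],1),r[2],bx.round(1).tolist())
E
```

```text
t: 22.58
position: [0.5605, -0.1925, 0.1457]
tcp_rot: [-0.0, 0.691, 0.722, 0.011]
wrist_force: [-0.3, 0.1, -0.4]
width: 0.525
t 22.57 pos [ 0.5605 -0.1925  0.1457] yaw 92.52 tilt [0.014 0.017] F [-0.3  0.1 -0.4] w 44.8
shift mm (tool) [ 1.2 -4.8 90.7] turn 0.0
handle [552.6 -79.4] [13.2 20. ] 2.5501327514648438 [[545.5999755859375, -69.69999694824219], [546.5, -89.69999694824219], [559.5999755859375, -89.0999984741211], [558.7000122070312, -69.0999984741211]]
tab 1037 [ 556.5 -151.9] [42.6 10.2] 2.314781665802002 [[535.0, -147.60000610351562], [535.4000244140625, -157.8000030517578], [578.0, -156.10000610351562], [577.5999755859375, -145.89999389648438]]
```

View pics/w7.png

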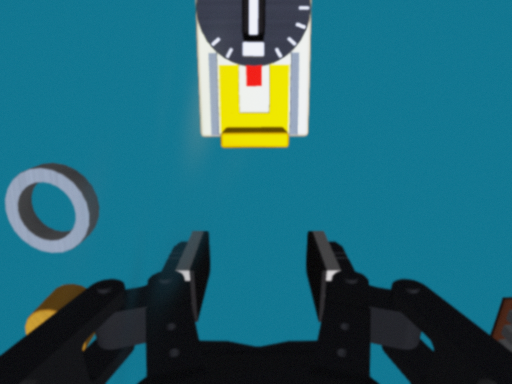

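The handle is aligned with the mark: the pointer is at (253,48) and the red mark at (254,75), and its measured angle is 2.55° against the unit's 2.5°. The lock tab is at (255,138). I close the fingers, descend behind the tab and push.

```bash
python3 -m handwheel '[[0,-3,20,0],[0,-2,30,0],[0,0,30,0],[-3,0,10,0],[0,0,0,0]]' 0 60
python3 -c "
from h import *
delta((.5565,-.185,.055),92.5)"
```

```text
t: 23.25
position: [0.5574, -0.1879, 0.0562]
tcp_rot: [-0.001, 0.689, 0.725, 0.012]
wrist_force: [-0.1, -0.1, -0.2]
width: 0.001
t 23.25 pos [ 0.5574 -0.1879  0.0562] yaw 92.94 tilt [0.016 0.019] F [-0.1 -0.1 -0.2] w 0.0
shift mm (tool) [ 2.9 -0.8  1.2] turn 0.4
```

```bash
python3 -m handwheel '[[8,0,0,0.4],[8,0,0,0],[6,0,0,0],[6,0,0,0],[6,0,0,0]]'
python3 -m handwheel '[[6,0,0,0],[6,0,0,0],[4,0,0,0]]'
```

```text
t: 23.88
position: [0.5581, -0.1533, 0.0605]
tcp_rot: [0.003, 0.691, 0.722, 0.012]
wrist_force: [0.2, -2.5, -0.9]
width: -0.001
t: 24.25
position: [0.5574, -0.1363, 0.0606]
tcp_rot: [0.003, 0.691, 0.722, 0.012]
wrist_force: [0.1, -1.2, -1.7]
width: 0.005
```

```bash
python3 -m handwheel '[[4,0,0.5,0],[3,0,0,0],[3,0,0,0]]'
```

```text
t: 24.62
position: [0.5573, -0.1363, 0.0609]
tcp_rot: [0.011, 0.693, 0.721, 0.002]
wrist_force: [-0.6, -8.7, -3.3]
width: 0.0
```

```bash
python3 -m handwheel '[[-10,0,0,0],[-20,0,0,0],[-20,0,-15,0],[0,0,-40,0],[0,0,-40,0],[0,0,0,0]]'
python3 - <<'E'
from h import *
delta((.557,-.19,.055),92.5)
s=sensors.observe();p,d=optics.grab_frame("wrist")
C=cam("wrist",s)
P=cloud(C,d)
m=(d>0)&(abs(P[...,2]-.074)<.005)&(np.hypot(P[...,0]-.552,P[...,1]+.064)<.04)
hsv=cv2.cvtColor(p,cv2.COLOR_RGB2HSV);H,S,V=[hsv[...,i].astype(int) for i in range(3)]
yl=(H>18)&(H<35)&(S>150)
r,bx=rect(m&~yl,C,.074);print("handle",np.round(r[0],1),np.round(r[1],1),r[2])
m=(d>0)&yl&(abs(P[...,2]-.076)<.005)
r,bx=rect(m,C,.076);print("tab",m.sum(),np.round(r[0],1),np.round(r[1],1),r[2])
p2,_=optics.grab_frame("scene")
im=np.hstack([cv2.resize(p,(400,300)),cv2.resize(p2[170:270,140:310],(400,300),interpolation=cv2.INTER_CUBIC)])
cv2.imwrite("pics/w8.png",im[:,:,::-1])
E
```

```text
t: 25.38
position: [0.5587, -0.1912, 0.1626]
tcp_rot: [0.011, 0.694, 0.72, 0.005]
wrist_force: [0.4, -1.0, -0.8]
width: -0.001
t 25.38 pos [ 0.5587 -0.1912  0.1626] yaw 92.09 tilt [ 0.023 -0.009] F [ 0.4 -1.  -0.8] w -0.1
shift mm (tool) [  2.3  -4.1 107.5] turn -0.4
handle [552.7 -78.1] [13.3 22.4] 2.2284505367279053
tab 1214 [ 555.  -120.5] [42.1  9.9] 3.1213080883026123
```

View pics/w8.png

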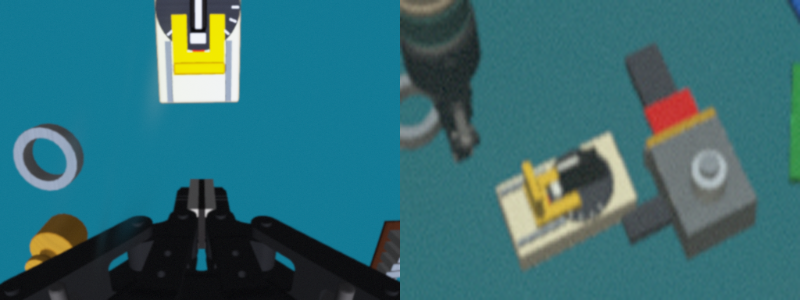

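The lock tab has moved 31.5 mm and the fork straddles the pointer. The scene crop shows only the red end at the mouth. I make one numeric check of the plate depth, then hand in.

```bash
python3 - <<'E'
from h import *
for n in("top","scene"):
    p,d=optics.grab_frame(n);C=cam(n);P=cloud(C,d)
    hsv=cv2.cvtColor(p,cv2.COLOR_RGB2HSV);H,S,V=[hsv[...,i].astype(int) for i in range(3)]
    red=((H<8)|(H>172))&(S>120)&(np.hypot(P[...,0]-.516,P[...,1]-.071)<.05)
    r,bx=rect(red,C,.03);print(n,"red",np.round(r[0],1),np.round(r[1],1),round(r[2],1),bx.round(1).tolist())
    L=(S<110)&(V<110)&(abs(P[...,1]-.068)<.025)&(P[...,0]<.495)&(P[...,0]>.39)&(abs(P[...,2]-.02)<.008)
    r,bx=rect(L,C,.02);print("ledge",np.round(r[0],1),np.round(r[1],1),bx.round(1).tolist())
E
```

```text
top red [518.6  72.2] [37.5 57.5] 1.8 [[498.8999938964844, 100.30000305175781], [500.70001220703125, 42.900001525878906], [538.2000122070312, 44.099998474121094], [536.4000244140625, 101.5]]
ledge [459.   67.4] [72.2 40.3] [[422.29998779296875, 86.5], [423.5, 46.20000076293945], [495.70001220703125, 48.29999923706055], [494.5, 88.5999984741211]]
scene red [514.   70.6] [32.7 60.2] 1.7 [[496.70001220703125, 100.0999984741211], [498.5, 40.0], [531.2999877929688, 41.0], [529.5, 101.0999984741211]]
ledge [454.4  66.3] [68.8 46.5] [[419.1000061035156, 88.19999694824219], [420.8999938964844, 41.70000076293945], [489.6000061035156, 44.29999923706055], [487.79998779296875, 90.80000305175781]]
```

```bash
python3 -c "
from cell import order
print(order.finish_job())"
```

```text
the job is handed in; nothing more can be done
None
```

The job is done and handed in at about 25.5 s of the 64 s allowed; no verdict was reported. I drew the plate out of the holder, set it nose-first in the slot, regrasped it by the red end and pushed it to the stop. Then I turned the regulator to the red mark and pushed the lock in.

| Check | Result |
|---|---|
| Plate depth | It stopped firmly at about 8 N. The ledge showing behind the tail is about 77–78 mm; 78 mm means fully home. |
| Plate alignment | The top and scene views put the red end at 1.7–1.8° and the close wrist view at 3.6°, against about 2.5° for the unit. |
| Regulator | The handle is 0–0.3° from the red mark. |
| Lock | It moved about 31.5 mm and stopped at about 9 N. |
| Bystanders | The arm never went near them. I did not re-measure their positions. |
| Robot | The gripper was clear of everything at hand-in. |

**One disagreement:** my estimates of the slot mouth differed by about 5 mm (x = 0.536 to 0.541 m), so the nose depth comes out between 95 and 99 mm. I relied on the firm stop and the ledge measurement.

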